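# Fold out the crank handle and index the cap stand

## Task

Bring the cap on the indexing stand round to its next trimming position: first swing the folded crank handle fully upright, then wind the crank clockwise (seen from above) by it until the sprung index pin drops into its hole in the plate. Stop as soon as the pin is in, without forcing the crank so hard that the clamped index plate slips; then let go, leaving the handle standing up, the cap in its nest and the tools lying round the stand undisturbed.

Things in the scene. Friction and masses are not known exactly. Their poses are not given: they have to be found in the camera images.
- indexer: the indexing stand, bolted to the bench: a grey base plate 160x310x12 mm with a low green column under the crank and another under the cap nest, 160 mm apart. Origin: on the bench under the crank axis; its y axis points to the nest. Heights above the bench: index plate 40 to 50 mm (round steel, 148 mm across), crank arm 62 to 72 mm, pin knob up to 101 mm
- crank_axis (a point): point on the crank's vertical axis, at the top of the crank arm, 72 mm above the bench. The point's x axis points along the arm to the handle hinge; the tail on the other side carries the index pin 48 mm from the axis
- handle_hinge (a point): centre of the folding handle's hinge near the end of the crank arm, 75 mm from the crank axis, 85 mm above the bench; the hinge pin is level and square to the arm (the point's y axis)
- handle_grip (a point): point on the handle's centre line, 60 mm from its hinge. The handle is a round black sleeve, 22 mm thick, 18 to 83 mm from the hinge, free to spin on its rod. Folded, it lies over the arm (18 mm wide) pointing to the crank axis and just past it, its centre line 85 mm above the bench; upright, this point is 145 mm above the bench
- handle (a joint): fold angle of the handle: 0 folded flat on the arm, 1.57 upright against its stop (working position). It swings up and away from the crank axis. A stiff hinge (0.25 N m) keeps it where it is left; flat fingers creep on the sleeve as it swings; while cranking, a pull towards the crank axis can fold it back, a push outwards holds it on its stop
- crank (a joint): crank angle, 0 at the start, growing clockwise seen from above; a stop blocks it anticlockwise at -0.03 and clockwise at 6.0. It drags with about 0.25 N m (3 to 4 N at the handle). The nest turns a quarter as far
- index_pin (a joint): sprung pin in the crank's tail, 6 mm thick, black knob on top: 0 m while its tip rides on the plate, 0.008 m when dropped home; then it locks the crank both ways. The plate shows many 9 mm holes in several circles; only one lies on the pin's circle (48 mm from the axis), unmarked, 1.9 to 5.3 rad clockwise of the pin's start
- index_plate (a joint): slip of the index plate in its friction clamp: 0 at the start. It slips if the locked crank is forced with more than about 28 N at the handle
- nest_seat (a point): centre of the nest's top face, 48 mm above the bench: a round turntable, 80 mm across, with four short posts round the cap
- cap: moulded red cap, 44 mm across and 39 mm high, standing loosely on the nest between the posts; origin at its underside's centre, z up. Its top is 87 mm above the bench
- ring_gauge: steel ring gauge, 64 mm wide and 14 mm thick, lying near the cap nest; origin at the centre of its underside
- deburrer: thin hand deburring tool, 152 mm long, lying behind the stand; origin at the centre of its underside
- trim_nipper: wooden-handled trimming tool, 128 mm long and 24 mm thick, lying in front of the crank; origin at the centre of its underside
- blade_box: small flat box of spare blades, 26x66x14 mm, lying to the right of the crank; origin at the centre of its underside
Mind the look-alikes: they are no part of the job. What is shaped like the cap but black or green is not meant.

How it is judged (in metres and radians):
On the way, in this order (a step that is already met when the one before it is completed fails the run):
1. the handle is swung fully upright before the crank is wound (value of joint handle above 1.45 rad and value of joint crank below 0.4 rad), for 0.2 s.
2. the crank is wound by the upright handle until the index pin has dropped into its hole (value of joint index_pin above 0.006 m and value of joint handle above 1.2 rad and value of joint crank above 1.5 rad), for 0.2 s.
At the end, for the whole second after the job is handed in: The handle stands upright (within about 0.17 rad), the index pin is home in its hole (more than 6 mm down) after the crank has turned more than 1.5 rad, the crank is at rest, the index plate has slipped less than 0.1 rad, and the cap stands in its nest (within 8 mm, upright) (value of joint index_pin above 0.006 m and value of joint handle above 1.4 rad and value of joint crank above 1.5 rad and value of joint index_plate between -0.1 and 0.1 rad and velocity of joint crank between -0.05 and 0.05 rad/s and distance between cap and nest_seat below 0.008 m and angle between cap's own z axis and vertical below 0.15 rad); the robot touches nothing.
It fails at once if the index plate is forced round in its clamp by more than 0.1 rad (value of joint index_plate above 0.1 rad or value of joint index_plate below -0.1 rad).
It fails at once if the cap is knocked out of its nest (distance between cap and nest_seat above 0.015 m).
It fails at once if a tool lying round the stand is pushed by more than 25 mm (distance of any of ring_gauge, deburrer, trim_nipper, blade_box from where it was at the start of the episode above 0.025 m).
It also fails if it takes over 72 s, if anything falls off the work surface, if the arm or the gripper's body presses on something with over 40 N, if the wrist force passes 120 N, or if a joint passes its speed limit or range.

## Robot

A 6-joint arm with a two-finger parallel gripper is mounted at the origin on a cart in front of the work surface, level with it; the furniture and walls round the work are solid. World frame = base frame: x ahead of the robot, y to its left, z up, the work surface at z = 0. Lengths are in mm, angles in rad, forces in N, time in s.
With the tool pointing down it reaches from about 350 to 975 mm from the base axis. Payload 4.9 kg.
Tool frame: the origin (TCP) lies midway between the tips of the shut fingers; the grasp point (between the pads) lies robot.pinch_z behind it (robot.pinch_z is the distance from the TCP to the grasp point, in mm); z points along the fingers, y is the line along which they close (so a half turn about z gives the same grasp; the last joint's range is limited). The gripper opens to 85 mm and grips with 20 to 120 N. Pads are 22 mm wide; open, the fingers measure 114 mm over their backs; the gripper's body (76 mm by 85 mm) begins 54 mm behind the grasp point. The pads swing forward as they close: fully open they stand 13 mm farther back than shut.
Start: joints at [1.126, 0.053, 1.613, -0, 1.476, -0.119], TCP at [200.031, 592.106, 231.304] pointing down, gripper open.
Joint ranges: [-3.01, 3.01], [-1.01, 2.22], [0.06, 2.58], [-1.02, 4.17], [0.09, 2.62], [-3.14, 3.14]. Speed limits (rad/s): [2.57, 2.57, 3.14, 3.14, 3.14, 3.14].

## Interface

Orientations are given as a rotation vector (axis times angle).
In Python, from rig import robot, command_gripper, solve_ik, cams, spotter gives the robot as it stands. The module is installed in compiled form; this text tells all that it offers. Calls block until the motion is done:
- robot.move_to(position, orientation): joint-space move of the TCP to a pose.
- robot.move_linear(position, max_speed=150, attitude=None): straight line of the TCP; attitude=None keeps the orientation; max_speed is the mean speed in mm/s.
- robot.move_joints(angles): joint-space move.
- command_gripper(opening, newtons=None): finger opening in mm; newtons is the grip in N (None keeps the last); returns when the fingers have stopped.
- robot.sleep(seconds).
- solve_ik(position, orientation): joint angles nearest the present ones, or None.
- robot.get_obs(): the state.
- cams.snapshot(name): name is "scene" or "top" or "wrist"; returns a dict with "image" (400x640x3 uint8, red, green, blue), "depth" (400x640 float32, mm along the optical axis (not along the pixel's ray), 0 where there is no reading), "fx", "fy", "cx", "cy" (pixels), "cam_to_world" (4x4, takes a point from camera to world coordinates). Camera axes: x right, y down, z forward; pixel columns grow to the right and rows downward; lengths in mm; the calibration is good to about 2 mm. The wrist camera is an equidistant fisheye: a pixel r from the principal point sees the ray r / f radians off the axis. A picture is of the moment at which its call begins.
A pose or a line that the arm cannot do raises robot.MotionError and nothing moves.
- robot.job_done(): hands the job in; it is judged then, once.
Trained networks look in a picture, given as the dict that the camera call returned (one of the last four; its "shot" number tells which), for a name from the list of things; names that differ only in an ending like _2 or _b are one class to them, and where a whole thing is asked for, a point or a joint stands for the part that bears it (a point fixed in the world has none). Each returns a list of dicts, best first, with "p" (0 to 1); they miss things now and then, are a little off and sometimes report something else, mostly with a low value. They report only what shows in the picture. A call takes as long as a camera call. They do not tell look-alikes from the thing itself.
- spotter.look_for(picture, query): "location" ([row, column] as shares, 0 to 1, of the picture: columns of its width, rows of its height, amid what is visible of it).
The state is a dict: "t": time; "joint_pos": joint angles; "qvel": joint speeds; "joint_torque": joint torques, N m; "eef_pos": TCP position; "orientation": TCP orientation; "wrist_force": force on the tool from outside, world axes, zero at the start; "torque": the same for the moment, N m; "grip_width": finger opening in mm; "gripper_force": force on a finger pad.
Only numpy, scipy, OpenCV 4.12 (cv2) and the standard library are available. Lean on these libraries where they do the work, as an engineer would, in place of code of your own. Each camera call takes 0.05 s, during which the arm holds its last target. There are 200 camera calls.

## Working session

There is one attempt and no reset: what is moved stays moved. The work goes in short steps, each a Python script; the robot and the scene stay as the last script left them, time stands still between calls to the robot, and variables do not carry over. Pictures are saved under pics/ and viewed, at most 10 in all, crops included, and the job is handed in when it is done.

```bash
mkdir -p pics; cat > h.py <<'E'
import numpy as np, cv2
from rig import robot, command_gripper, solve_ik, cams, spotter
def w(s,col,row,d=None,z=None):
    if s.get('fish'): raise SystemExit
    r=np.array([(col-s['cx'])/s['fx'],(row-s['cy'])/s['fy'],1.0]); T=np.array(s['cam_to_world'])
    if d is not None: return T[:3,:3]@(r*d)+T[:3,3]
    v=T[:3,:3]@r; o=T[:3,3]; return o+v*(z-o[2])/v[2]
E
python3 - <<'E'
from h import *
o=robot.get_obs(); print(o['t'],robot.pinch_z,o['orientation'],o['grip_width'])
for n in('scene','top'):
    s=cams.snapshot(n); cv2.imwrite(f'pics/{n}0.png',s['image'][:,:,::-1]); np.savez(f'{n}0.npz',**s)
    T=np.array(s['cam_to_world']);print(n,T[:3,3].round(),T[:3,2].round(2),s['fx'])
    for q in('indexer','crank_axis','handle_hinge','handle_grip','handle','crank','index_pin','nest_seat','cap','ring_gauge','deburrer','trim_nipper','blade_box'):
        for r in spotter.look_for(s,q)[:3]:
            R,C=r['location'][0]*400,r['location'][1]*640
            d=s['depth'][min(399,int(R)),min(639,int(C))]
            print(q,round(r['p'],2),'rc',round(R),round(C),w(s,C,R,d=d).round() if d>0 else None)
E
```

```text
0.0 18.700000000000003 [-5.09408705e-01 -3.09945598e+00  3.02823058e-03] 85.5347503465538
scene [-194. -434.  662.] [ 0.69  0.5  -0.53] 469.7073919394556
indexer 0.8 rc 223 333 [518.  37.  70.]
indexer 0.18 rc 216 326 [502.  45.  96.]
crank_axis 0.58 rc 216 353 [567.  17.  70.]
handle_hinge 0.64 rc 212 351 [546.  10.  95.]
handle_grip 0.65 rc 204 358 [569.   7. 104.]
handle 0.71 rc 207 357 [562.   6. 101.]
crank 0.93 rc 215 354 [568.  15.  72.]
crank 0.37 rc 196 323 [625. 141.  48.]
crank 0.37 rc 258 303 [432.  59.  19.]
nest_seat 0.6 rc 198 323 [618. 135.  49.]
cap 0.92 rc 242 240 [377. 189.  38.]
cap 0.74 rc 188 268 [603. 301.  31.]
cap 0.68 rc 186 322 [623. 140.  81.]
trim_nipper 0.76 rc 260 302 [427.  58.  17.]
blade_box 0.89 rc 280 367 [454. -88.  14.]
top [ 367.   72. 1027.] [ 0.18  0.01 -0.98] 459.34355387776765
indexer 0.81 rc 171 303 [605. 118.  33.]
crank_axis 0.95 rc 189 348 [551.  21. 109.]
crank_axis 0.2 rc 127 322 [714.  77.  15.]
handle_hinge 0.71 rc 149 286 [640. 153.  83.]
handle_hinge 0.66 rc 186 347 [558.  25. 104.]
handle_grip 0.73 rc 181 354 [567.  10. 108.]
handle 0.64 rc 180 355 [571.   8. 104.]
index_pin 0.7 rc 178 355 [574.   7. 106.]
index_pin 0.58 rc 210 335 [508.  48. 100.]
nest_seat 0.65 rc 164 289 [614. 149.  58.]
cap 0.88 rc 117 222 [727. 305.  38.]
cap 0.78 rc 140 198 [672. 356.  38.]
cap 0.68 rc 163 219 [618. 305.  37.]
ring_gauge 0.57 rc 210 259 [517. 215.  14.]
deburrer 0.88 rc 130 324 [707.  73.  17.]
trim_nipper 0.91 rc 242 321 [449.  75.  22.]
blade_box 0.55 rc 237 391 [463. -79.  14.]
```

```bash
python3 - <<'E'
import cv2
a=cv2.imread('pics/top0.png')[90:270,170:430]; cv2.imwrite('pics/topc.png',cv2.resize(a,None,fx=3,fy=3,interpolation=cv2.INTER_CUBIC))
a=cv2.imread('pics/scene0.png')[140:310,220:440]; cv2.imwrite('pics/scenec.png',cv2.resize(a,None,fx=3.5,fy=3.5,interpolation=cv2.INTER_CUBIC))
E
```

```text
(no output)
```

View pics/topc.png

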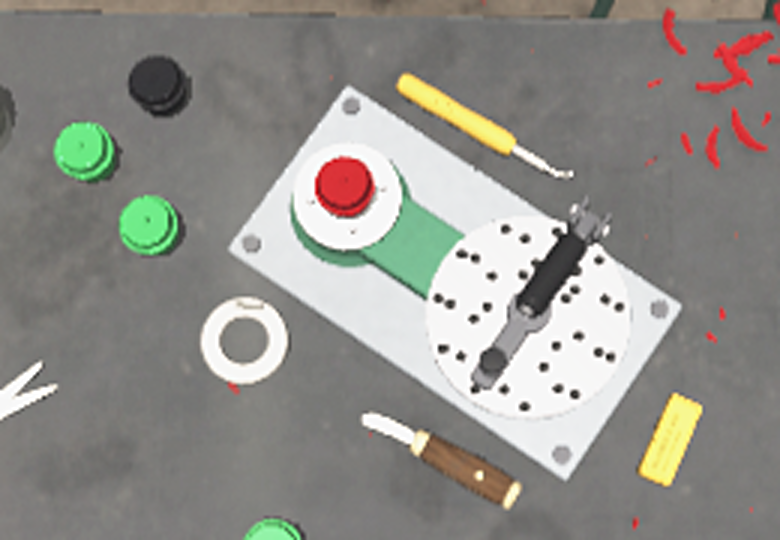

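View pics/scenec.png

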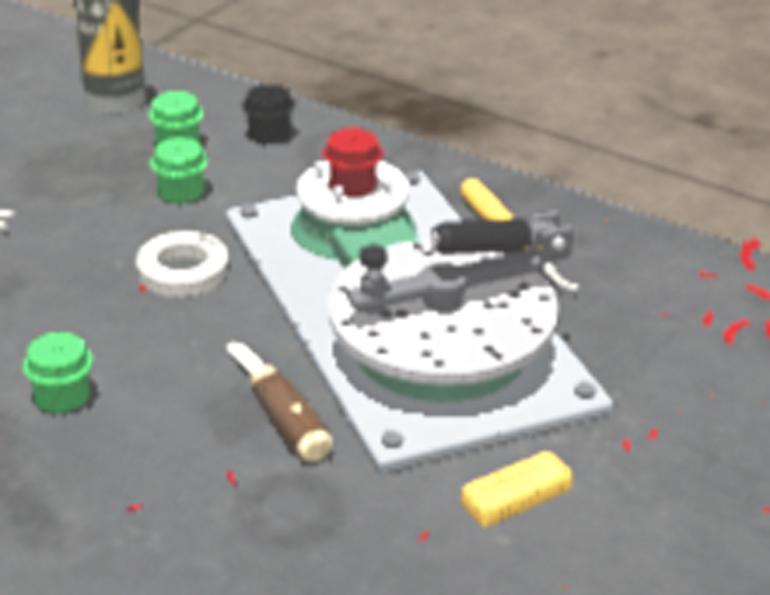

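Red cap on the nest sits at crop (345,185) in the top view. The green and black caps at (85,150), (148,225), (158,85) and (270,535) are look-alikes. The crank's hinge is at about (587,222) and the pin knob at (493,360), with the black sleeve folded between the axis (530,312) and the hinge. The only thing that could be mistaken for the black handle is the pin knob. Next I'll fit the geometry and look at the plate from closer.

```bash
python3 - <<'E'
from h import *
from scipy.optimize import least_squares
for n in('top','scene'):
    s=dict(np.load(f'{n}0.npz',allow_pickle=True)); d=s['depth'].astype(float)
    v,u=np.mgrid[:400,:640]; T=s['cam_to_world']
    P=np.stack([(u-s['cx'])/s['fx']*d,(v-s['cy'])/s['fy']*d,d],-1)@T[:3,:3].T+T[:3,3]
    near=(d>0)&(np.hypot(P[...,0]-550,P[...,1]-20)<95)
    m=near&(P[...,2]>44)&(P[...,2]<57)
    pts=P[m]; print(n,'plate z',np.median(pts[:,2]),m.sum())
    # contour circle fit on plane-projected mask: hull
    hull=cv2.convexHull(pts[:,:2].astype(np.float32))[:,0]
    f=least_squares(lambda p:np.hypot(hull[:,0]-p[0],hull[:,1]-p[1])-p[2],[550,20,74],loss='soft_l1'); print('plate',f.x.round(1))
    img=s['image'].astype(int)
    hm=near&(P[...,2]>78)&(img.max(-1)<75)
    q=P[hm]; print('dark high',len(q))
    k=cv2.kmeans
    hi=near&(P[...,2]>78); q=P[hi]; c=q.mean(0)
    for lab in [('far from pin',np.linalg.norm(q[:,:2]-[508,48],axis=1)>25),('pin',np.linalg.norm(q[:,:2]-[508,48],axis=1)<=20)]:
        qq=q[lab[1]]; cc=qq.mean(0); U,S,V=np.linalg.svd(qq[:,:2]-cc[:2]); pr=(qq[:,:2]-cc[:2])@V[0]
        print(lab[0],len(qq),cc.round(1),'dir',V[0].round(3),'ext',pr.min().round(),pr.max().round(),'zmax',np.percentile(qq[:,2],95).round(1))
E
```

```text
top plate z 49.780700533170375 2939
plate [550.1  24.   73.5]
dark high 289
far from pin 441 [581.1   3.1  99.1] dir [-0.833  0.553] ext -48.0 45.0 zmax 108.3
pin 72 [509.5  50.5  98.4] dir [-0.994  0.11 ] ext -9.0 8.0 zmax 102.3
scene plate z 50.19299974583299 1514
plate [547.6  22.6  73.6]
dark high 121
far from pin 389 [577.7  -2.4  96.1] dir [-0.837  0.548] ext -49.0 47.0 zmax 107.3
pin 86 [506.7  47.9  91.7] dir [ 0.126 -0.992] ext -10.0 9.0 zmax 101.6
```

```bash
cat >> h.py <<'E'
from scipy.spatial.transform import Rotation as Ro
A=-0.585
def att(sgn=1):
    y=sgn*np.array([-np.sin(A),np.cos(A),0]); z=np.array([0,0,-1.]); x=np.cross(y,z)
    return Ro.from_matrix(np.stack([x,y,z],1)).as_rotvec()
def fish(s,p):  # world -> wrist pixel (col,row)
    T=np.array(s['cam_to_world']); c=(np.asarray(p)-T[:3,3])@T[:3,:3]
    rr=np.hypot(c[...,0],c[...,1]); th=np.arctan2(rr,c[...,2])
    return np.stack([s['cx']+s['fx']*th*c[...,0]/rr,s['cy']+s['fy']*th*c[...,1]/rr],-1)
def rect(s,c,z,half=90,k=3):  # orthophoto of plane z: rows = -x.. , col = -y
    g=np.arange(-half,half,1/k); X,Y=np.meshgrid(c[0]-g,c[1]-g,indexing='ij')
    P=np.stack([X,Y,np.full_like(X,z)],-1); m=fish(s,P).astype(np.float32)
    return cv2.remap(s['image'],m[...,0],m[...,1],cv2.INTER_CUBIC)
E
python3 - <<'E'
from h import *
for sg in(1,-1):print(sg,solve_ik([549,23,260],att(sg)),solve_ik([612,-18,130],att(sg)))
q=[(abs(solve_ik([549,23,260],att(s))[5]),s) for s in(1,-1)]; sg=min(q)[1]
robot.move_to([520,23,270],att(sg)); s=cams.snapshot('wrist'); np.savez('w0.npz',**s)
T=s['cam_to_world'];print(sg,T[:3,3],T[:3,2],s['fx'],robot.get_obs()['t'])
r=rect(s,(549,23),50)
cv2.circle(r,(270,270),48*3,(0,255,0),1);cv2.circle(r,(270,270),74*3,(0,0,255),1)
i=s['image']; i=np.vstack([cv2.resize(i,(540,338))])
cv2.imwrite('pics/w0.png',r[:,:,::-1])
E
```

```text
1 [-9.35803048e-02 -1.43640809e-01  1.75525579e+00 -4.44089210e-16
  1.52997767e+00 -1.07937663e+00] [-1.50891339e-01  1.04369753e-01  1.73228185e+00 -4.44089210e-16
  1.30494105e+00 -1.13668767e+00]
-1 [-9.35803048e-02 -1.43640809e-01  1.75525579e+00 -8.88178420e-16
  1.52997767e+00  2.06221602e+00] [-1.50891339e-01  1.04369753e-01  1.73228185e+00 -8.88178420e-16
  1.30494105e+00  2.00490499e+00]
1 [455.71999147  65.7552681  412.17061836] [ 0.25150679 -0.16724016 -0.95329694] 309.70691628693146 3.7833
```

View pics/w0.png

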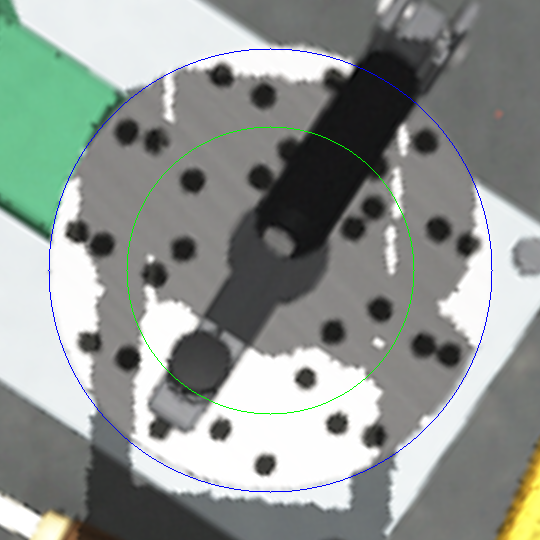

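The plate holes lie on circles of 30, 39, 57 and 66 mm about roughly (550.2, 22.3). One hole, at pixel (378,168) by the sleeve's edge, is on the 48 mm circle, about 3.38 rad clockwise of the pin. Next step is to raise the handle.

```bash
cat >> h.py <<'E'
C=np.array([550.2,22.3]); a=np.array([np.cos(A),np.sin(A)]); H=np.array([*(C+75*a),85.])
O=att(1); PZ=18.7
def tcp(p): return [p[0],p[1],p[2]-PZ]
E
python3 - <<'E'
from h import *
L=57; a3=np.array([*a,0])
p0=H-L*a3
robot.move_to(tcp(p0+[0,0,75]),O)
command_gripper(50,30)
robot.move_linear(tcp(p0+[0,0,2]),120); print(robot.get_obs()['wrist_force'].round(1) )
command_gripper(10,30); o=robot.get_obs(); print('grip',o['grip_width'],o['gripper_force'],o['wrist_force'])
for i,t in enumerate(np.linspace(0,1.57,15)[1:]):
    robot.move_linear(tcp(H+[0,0,2*(1-t/1.57)]-L*np.cos(t)*a3+[0,0,L*np.sin(t)]),60)
    o=robot.get_obs(); f=np.array(o['wrist_force']); print(round(t,2),f.round(1),round(o['grip_width'],1))
    if np.linalg.norm(f)>35: print('stop');break
print(o['t'])
s=cams.snapshot('scene'); cv2.imwrite('pics/s1.png',cv2.resize(s['image'][80:300,220:480,::-1],None,fx=2.7,fy=2.7,interpolation=cv2.INTER_CUBIC))
E
```

```text
[0.8 0.5 0.7]
grip 21.14542903150654 29.20746199786663 [2.18488338 2.33770652 3.23306424]
0.11 [ 4.8  1.2 -2.3] 21.2
0.22 [ 6.8  0.9 -5.4] 21.0
0.34 [ 6.5  1.9 -6.7] 21.1
0.45 [ 5.7  1.9 -8.2] 20.5
0.56 [ 5.6  4.  -9.2] 21.3
0.67 [ 4.3  4.8 -7.9] 20.9
0.78 [ 2.6  5.5 -8.3] 20.7
0.9 [ 1.1  5.8 -8.5] 21.0
1.01 [-0.8  7.7 -6.9] 20.5
1.12 [-2.1  8.1 -4.5] 21.0
1.23 [-4.9  8.6 -3.7] 21.0
1.35 [-4.7  8.2 -1.9] 21.0
1.46 [-4.7  7.7 -0.9] 21.1
1.57 [-5.2  8.1 -0.1] 21.2
9.5583
```

View pics/s1.png

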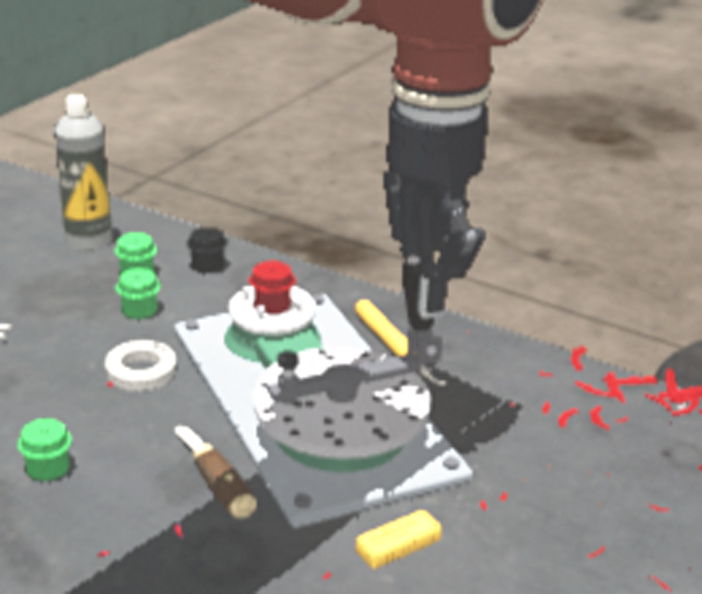

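The handle is held nearly upright between the fingers at about (430,300), with the crank unmoved and the tools in place. Now I'll push outward onto the stop and re-check the hole with the wrist camera.

```bash
python3 - <<'E'
from h import *
a3=np.array([*a,0])
p=np.array(robot.get_obs()['eef_pos'])
for k in range(10):
    p=p+1.0*a3; robot.move_linear(p,30); o=robot.get_obs(); f=np.array(o['wrist_force']); print(k+1,f.round(1),round(-f[:2]@a,1))
    if -f[:2]@a>17: break
robot.sleep(.3); o=robot.get_obs();f=o['wrist_force'];print(f, o['eef_pos'],H[:2],o['t'])
s=cams.snapshot('wrist'); np.savez('w1.npz',**s)
r=rect(s,C,50,80,3.3); k=r.shape[0]//2
cv2.circle(r,(k,k),int(48*3.3),(0,255,0),1); cv2.imwrite('pics/w1.png',r[:,:,::-1])
E
```

```text
1 [-4.9  5.1  4.2] 6.9
2 [-7.6  5.8  6.9] 9.5
3 [-9.3  7.5  7.8] 11.9
4 [-8.9  7.1  7.1] 11.4
5 [-9.7  6.7  8. ] 11.8
6 [-8.1  6.3  6.9] 10.3
7 [-9.1  7.7  7.7] 11.9
8 [-8.6  7.5  7.1] 11.3
9 [-8.8  6.2  6.6] 10.8
10 [-9.   6.7  7.7] 11.2
[-8.51599387  6.7563363   6.11981747] [615.47600868 -20.23309152 120.8834315 ] [612.72840644 -19.11495367] 12.4333
```

View pics/w1.png

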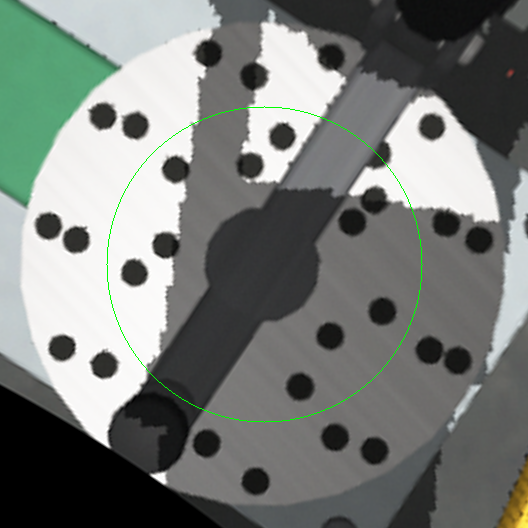

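```bash
python3 - <<'E'
from h import *
print(robot.get_obs()['eef_pos'],robot.get_obs()['joint_pos'])
command_gripper(60); robot.sleep(.2); o=robot.get_obs(); print('open',o['eef_pos'],o['wrist_force'].round(1))
p=tcp(H+[0,0,58]); print(p); 
robot.move_linear(np.array(p)+[0,0,60],150); o=robot.get_obs(); print(o['eef_pos'],o['wrist_force'].round(1),o['t'])
v,u=np.mgrid[:400,:640]
for n in('scene','top'):
    s=cams.snapshot(n); d=s['depth'].astype(float); T=np.array(s['cam_to_world'])
    P=np.stack([(u-s['cx'])/s['fx']*d,(v-s['cy'])/s['fy']*d,d],-1)@T[:3,:3].T+T[:3,3]
    m=(d>0)&(np.hypot(P[...,0]-612,P[...,1]+19)<40)&(P[...,2]>105)&(P[...,2]<172)
    q=P[m]
    print(n,len(q))
    for lo in range(105,170,13):
        z=q[(q[:,2]>=lo)&(q[:,2]<lo+13)]
        if len(z): print(lo,len(z),np.median(z,0).round(1))
E
```

```text
[615.49129181 -20.28007048 120.87276582] [-0.15498559  0.12614493  1.72487546  0.00287513  1.29788412 -1.14180745]
open [617.91429047 -22.14929782 121.15415648] [-0.6  0.3 -1. ]
[np.float64(612.7284064415279), np.float64(-19.11495367476707), np.float64(124.3)]
[612.56558207 -19.08258811 184.02050546] [-0.1  0.6 -0.1] 13.7167
scene 261
105 46 [602.2 -22.3 113.1]
118 50 [600.8 -22.  124.9]
131 46 [600.2 -20.7 137.4]
144 51 [599.4 -21.4 150.2]
157 68 [601.3 -18.1 164.8]
top 0
```

```bash
cat >> h.py <<'E'
def ringp(q,R=76.5,z=85+58-PZ):
    b=A-q; return np.array([C[0]+R*np.cos(b),C[1]+R*np.sin(b),z])
def ft(q):
    o=robot.get_obs(); f=np.array(o['wrist_force']); b=A-q
    r=np.array([np.cos(b),np.sin(b)]); t=np.array([np.sin(b),-np.cos(b)])
    e=np.array(o['eef_pos'])[:2]-C
    return -f[:2]@r,-f[:2]@t,(A-np.arctan2(e[1],e[0]))%(2*np.pi),np.hypot(*e),o['t']  # radial push, tangential push, eef crank angle
E
python3 - <<'E'
from h import *
robot.move_linear(ringp(0,75),120); command_gripper(10,35); print(np.round(ft(0),2))
robot.sleep(.25); q=0
robot.move_linear(ringp(0),40)
while q<2.9:
    q+=.1; robot.move_linear(ringp(q),70); v=ft(q); print(round(q,2),np.round(v,2))
    if v[1]>17 or abs(v[0])>22: print('stop'); break
E
```

```text
[3.000e-02 7.900e-01 6.280e+00 7.557e+01 1.489e+01]
0.1 [ 5.35  0.38  0.09 75.87 15.65]
0.2 [ 4.94  1.5   0.19 75.75 15.91]
0.3 [ 4.91  1.68  0.29 75.7  16.17]
0.4 [ 4.49  1.83  0.4  75.75 16.42]
0.5 [ 4.5   1.84  0.49 75.84 16.68]
0.6 [ 2.36  1.28  0.59 76.15 16.94]
0.7 [ 1.81  1.66  0.69 76.24 17.2 ]
0.8 [ 2.49  0.55  0.8  76.22 17.46]
0.9 [ 2.31  1.01  0.9  76.14 17.72]
1.0 [ 2.4   1.17  1.   76.09 17.98]
1.1 [ 3.43  1.25  1.1  75.89 18.23]
1.2 [ 4.13  0.53  1.2  75.58 18.49]
1.3 [ 4.5   0.46  1.3  75.23 18.75]
1.4 [ 6.36  0.23  1.4  74.86 19.01]
1.5 [ 8.29  0.47  1.5  74.51 19.27]
1.6 [ 9.42  0.52  1.6  74.1  19.52]
1.7 [ 9.88  2.36  1.7  73.75 19.78]
1.8 [12.33  1.16  1.8  73.4  20.04]
1.9 [12.7   0.79  1.9  73.07 20.3 ]
2.0 [14.5   1.26  2.   72.78 20.56]
2.1 [14.83  0.95  2.1  72.53 20.82]
2.2 [16.4   0.55  2.2  72.27 21.08]
2.3 [17.05  0.63  2.3  72.02 21.33]
2.4 [17.5  -0.63  2.4  71.83 21.59]
2.5 [17.39  0.27  2.5  71.66 21.85]
2.6 [18.27  0.17  2.6  71.56 22.11]
2.7 [17.6   1.08  2.7  71.45 22.37]
2.8 [ 1.887e+01 -4.000e-02  2.800e+00  7.136e+01  2.262e+01]
2.9 [ 1.853e+01 -5.000e-02  2.900e+00  7.134e+01  2.288e+01]
```

```bash
sed -i 's/^def ringp/C=np.array([552.4,21.7])\ndef ringp/' h.py
python3 - <<'E'
from h import *
q=2.9; n=0
robot.move_linear(ringp(q,75),40); print(np.round(ft(q),2))
while q<3.62:
    q+=.02; robot.move_linear(ringp(q,75),30); v=ft(q); print(round(q,2),np.round(v,2))
    if v[1]>9: break
robot.sleep(.2); print(np.round(ft(q),2))
s=cams.snapshot('wrist'); np.savez('w2.npz',**s)
r=rect(s,(550.2,22.3),50,80,3.3); cv2.imwrite('pics/w2.png',r[:,:,::-1])
E
```

```text
[ 6.59  1.1   2.89 72.76 23.13]
2.92 [ 6.64  1.5   2.91 72.75 23.38]
2.94 [ 6.49  2.11  2.93 72.77 23.63]
2.96 [ 7.3   1.39  2.95 72.76 23.88]
2.98 [ 7.12  2.06  2.97 72.76 24.13]
3.0 [ 7.31  2.35  2.99 72.75 24.38]
3.02 [ 7.04  2.43  3.01 72.74 24.63]
3.04 [ 7.15  1.57  3.03 72.76 24.88]
3.06 [ 6.64  1.94  3.05 72.75 25.13]
3.08 [ 6.26  2.39  3.07 72.74 25.38]
3.1 [ 7.25  2.21  3.09 72.76 25.63]
3.12 [ 7.56  1.78  3.11 72.77 25.88]
3.14 [ 7.35  2.85  3.13 72.76 26.13]
3.16 [ 6.92  1.86  3.15 72.77 26.38]
3.18 [ 7.3   2.21  3.17 72.76 26.63]
3.2 [ 6.22  1.79  3.19 72.79 26.88]
3.22 [ 7.08  2.78  3.21 72.79 27.13]
3.24 [ 6.77  2.92  3.23 72.79 27.38]
3.26 [ 6.76  1.91  3.25 72.81 27.63]
3.28 [ 7.25  1.57  3.28 72.85 27.88]
3.3 [ 6.77 -2.84  3.31 72.83 28.13]
3.32 [ 6.23 -1.66  3.33 72.84 28.38]
3.34 [ 7.08  0.6   3.34 72.86 28.63]
3.36 [ 6.75  1.61  3.35 72.85 28.88]
3.38 [ 5.15  1.89  3.37 72.88 29.13]
3.4 [ 6.49  1.93  3.39 72.88 29.38]
3.42 [ 7.    2.37  3.41 72.91 29.63]
3.44 [ 7.02  6.07  3.42 72.93 29.88]
3.46 [ 6.47  8.51  3.43 72.94 30.13]
3.48 [ 5.9  12.17  3.44 72.9  30.38]
[ 6.52 12.22  3.44 72.94 30.58]
```

View pics/w2.png

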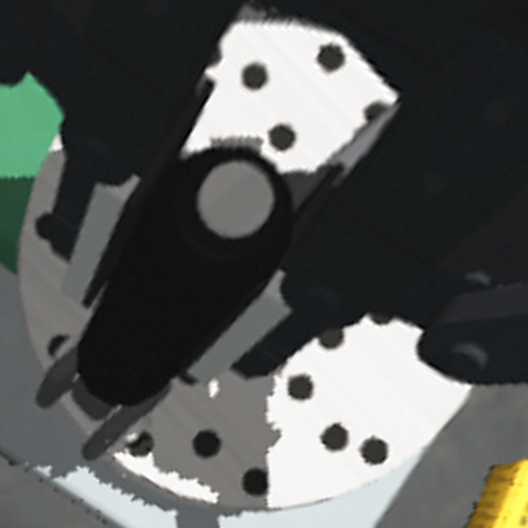

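The arm gripped through a drop (force kick at 3.30 rad), then tangential force rose from 3.42 to 3.48, which looks like a locked pin. I'll relax, release, lift and check the knob height and handle.

```bash
python3 - <<'E'
from h import *
robot.move_linear(ringp(3.43,75),30); print(np.round(ft(3.43),2))
command_gripper(60); robot.sleep(.2); p=np.array(robot.get_obs()['eef_pos'])
robot.move_linear(p+[0,0,110],120)
robot.move_linear(p+[-90,120,150],200); robot.sleep(.3)
v,u=np.mgrid[:400,:640]
for n in('scene','top'):
    s=cams.snapshot(n); d=s['depth'].astype(float); T=np.array(s['cam_to_world'])
    P=np.stack([(u-s['cx'])/s['fx']*d,(v-s['cy'])/s['fy']*d,d],-1)@T[:3,:3].T+T[:3,3]
    b=A-3.4+np.pi; k=C+48*np.array([np.cos(b),np.sin(b)])
    m=(d>0)&(np.hypot(P[...,0]-k[0],P[...,1]-k[1])<16)&(P[...,2]>55)&(P[...,2]<115); q=P[m]
    print(n,'knob z pct',np.percentile(q[:,2],[50,90,97]).round(1) if len(q) else 0)
    h=C+75*np.array([np.cos(A-3.4),np.sin(A-3.4)])
    m=(d>0)&(np.hypot(P[...,0]-h[0],P[...,1]-h[1])<40)&(P[...,2]>105)&(P[...,2]<180); q=P[m]; print('handle exp',h.round())
    for lo in range(105,180,13):
        z=q[(q[:,2]>=lo)&(q[:,2]<lo+13)]
        if len(z): print(lo,len(z),np.median(z,0).round(1))
    cv2.imwrite(f'pics/{n}2.png',cv2.resize(s['image'][100:300,200:440,::-1],None,fx=3,fy=3,interpolation=cv2.INTER_CUBIC))
print(robot.get_obs()['t'],robot.get_obs()['wrist_force'])
E
```

```text
[ 6.08  3.95  3.42 72.93 30.91]
scene knob z pct [76.4 92.8 94.3]
handle exp [503.  78.]
105 44 [492.   73.9 111.9]
118 56 [492.   73.4 124.7]
131 50 [491.8  74.1 138. ]
144 50 [492.   73.5 150. ]
157 75 [494.5  76.5 164.8]
170 1 [493.   75.7 170.6]
top knob z pct [90.5 94.2 95.2]
handle exp [503.  78.]
105 8 [491.7  81.2 110.5]
118 11 [491.3  80.1 124.6]
131 9 [490.6  78.1 140.2]
144 11 [491.1  80.  152.6]
157 89 [499.3  79.9 166.9]
170 11 [498.8  80.1 170.3]
33.9583 [0.83327678 0.45715146 0.02581772]
```

View pics/scene2.png

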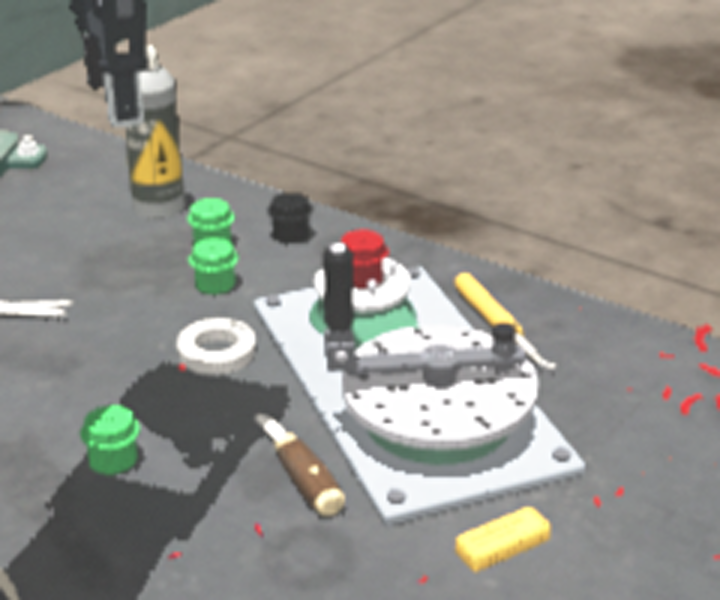

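View pics/top2.png

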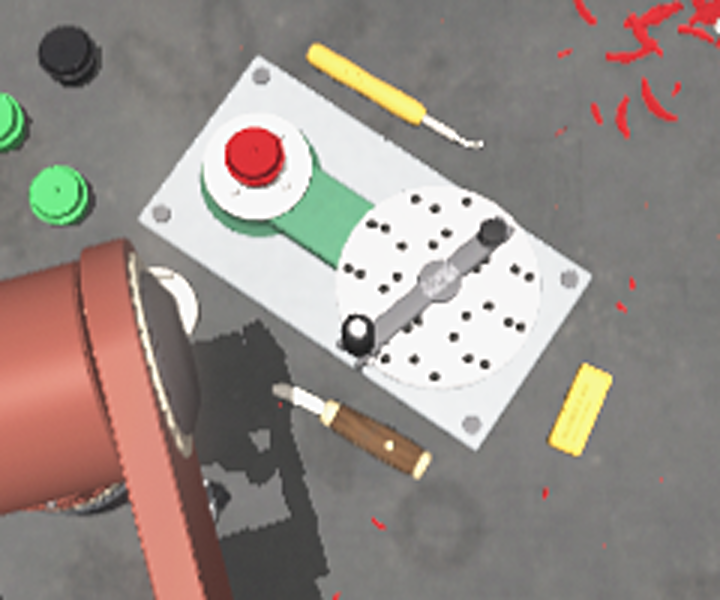

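The knob top is now at about 94 mm, down from 102, so the pin is home. The handle stands vertical (scene crop (338,285)), its medians constant over height. The cap is in its nest at (365,258), the tools haven't moved, and the arm is clear.

```bash
python3 -c "
from rig import robot
print(robot.job_done())"
```

```text
the job is handed in; nothing more can be done
None
```

The job is handed in, with no verdict returned: the handle is upright, the crank is wound about 3.4 rad with the pin down about 8 mm in its hole, peak push after locking was about 12 N, and the cap and tools look undisturbed in the last pictures.

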